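# Fold open the parts cupboard

## Robot

A 6-joint arm with a two-finger parallel gripper is mounted at the origin on the work surface. World frame = base frame: x ahead of the robot, y to its left, z up, the work surface at z = 0. Lengths are in m, angles in rad, forces in N, time in s.
With the tool pointing down it reaches from about 0.35 to 0.775 m from the base axis. Payload 7.3 kg.
Tool frame: the origin (TCP) lies between the finger pads; the fingertips stand 8 mm ahead of it and the grasp point (between the pads) lies 11 mm behind it (robot.nose_length is the distance from the TCP to the fingertips, in m); z points along the fingers, y is the line along which they close (so a half turn about z gives the same grasp; the last joint's range is limited). The gripper opens to 92 mm and grips with 3 to 60 N. Pads are 19 mm wide; open, the fingers measure 130 mm over their backs; the gripper's body (75 mm by 190 mm) begins 47 mm behind the grasp point.
Start: joints at [-1.478, 0.342, 1.524, -0, 1.275, -0.146], TCP at [0.124, -0.51, 0.235] pointing down, gripper open.
Joint ranges: [-2.53, 2.53], [-0.77, 2.02], [0.04, 2.7], [-1, 4.14], [0.28, 2.66], [-3.11, 3.11]. Speed limits (rad/s): [2.57, 2.57, 3.14, 3.14, 3.14, 3.14].

## Interface

Orientations are given as [roll, pitch, yaw] about the fixed x, y, z axes, in that order (R = Rz(yaw) Ry(pitch) Rx(roll)).
In Python, from cell import robot gives the robot as it stands. The module is installed in compiled form; this text tells all that it offers.
- The arm moves only by the shell command python3 -m jog 'ROWS' [FORCE]. ROWS is JSON, a list that holds one entry, the list of rows, each a list of 5 numbers: the gripper's target within -1 to 1 (fully open at 1, half-way at 0, shut at -1), then the shift along the tool's x, y, z in m, then the turn about the tool's z in rad. A call has 1 to 5 rows; each row is the pose to reach, as a shift and turn from the pose commanded when the call began, along the tool's axes at that moment; what a row does not reach only later rows make up. A row lasts 1/12 s, in which the tool goes at most 41.7 mm and 7.16 degrees, less where a joint would pass 70% of its speed; a pose out of reach is approached as far as the arm can. A call with a gripper value outside its range is refused whole. The fingers move at their own pace and stop on an object; FORCE is the grip in N (left out, the last holds). Time passes only in rows, so rows that repeat a pose let the fingers close. It gives the time, the measured TCP pose, the force, the opening and the grip force at its end, in the units of the state.
- robot.observe(): the state, without advancing time (a new reading comes with each control period).
- robot.read_camera(name): name is "scene" or "top" or "wrist"; returns the picture (420x560x3 uint8, red, green, blue); there is no depth.
- robot.camera_model(name): a dict with "camera_matrix" (3x3 intrinsics, pixels), "position" and "attitude" of the camera in the world; the wrist camera has in their place "mount" (4x4, takes a point from camera to tool coordinates, whose origin is the TCP and whose axes are the flange's). Camera axes: x right, y down, z forward; pixel columns grow to the right and rows downward; lengths in m; the calibration is good to about 2 mm. A picture is of the moment at which its call begins: read the wrist's pose just before it. camera_model takes no time and is no camera call.
- robot.hand_in(): hands the job in; it is judged then, once.
The state is a dict: "time": time; "qpos": joint angles; "qvel": joint speeds; "joint_efforts": joint torques, N m; "tool_pos": TCP position; "tool_rot": TCP orientation; "contact_force": force on the tool from outside, world axes, zero at the start; "torque": the same for the moment, N m; "opening": finger opening in m; "grip_force": force on a finger pad.
Only numpy, scipy, OpenCV 4.12 (cv2) and the standard library are available. Lean on these libraries where they do the work, as an engineer would, in place of code of your own. Each camera call takes 0.05 s, during which the arm holds its last target. There are 200 camera calls.

## Task

Open the wide bench cupboard whose door is made of two folding panels: pull that door by its upright bar handle so that both panels fold together along the track, until it is folded fully open. Leave the single door of the narrow cupboard beside it shut.

Things in the scene. Friction and masses are not known exactly. Their poses are not given: they have to be found in the camera images.
- cupboard: Wide grey steel cupboard (160 deep, 330 wide, 240 mm high) with a door of two plywood panels, each 160 wide, 15 thick; fixed, left or right of a narrow one. Origin: centre of underside; x points front to back, y left as one faces the front, z up. The left panel turns on a fixed pivot at x -82, y +160 mm; the right panel's outer edge slides in the track on x = -82. All hinges lie in the back faces.
- handle: Upright steel bar on the right panel, 12 mm thick, 84 long (62 below to 22 above the origin), held by two level stems 9 mm thick (14 above, 54 below). Origin: on the bar's axis at grip height, 32 mm below the panel's top, 35 mm along the panel from the middle hinge, 40 mm out from the front face (55 from the back face). It turns with the panel: -x out of its face, y along it to the middle hinge.
- fold (a joint): Left panel's angle about its fixed pivot, rad: 0 shut (panels in line), 1.45 at the stop, fully folded. It starts slightly ajar. The right panel makes the same angle with the track, the other way round, so the middle hinge moves out to the front and the panels end back to back at the cupboard's left. Friction holds the door where it is left; 1 to 4 N at the handle moves it.
- side_door (a joint): Angle of the one-panel plywood door of the narrow cupboard (190 mm wide, same depth, height and kind of handle), rad: 0 shut, grows as it opens; it turns easily. Not to be opened.

How it is judged:
By the outcome, as a careful person would: the job done as asked, in the order asked, and still so for the second after the job is handed in, with the robot touching nothing.
It also fails if it takes over 35 s, if anything falls off the work surface, if the arm or the gripper's body presses on something with over 40 N, if the wrist force passes 120 N, or if a joint passes its speed limit or range.

## Working session

There is one attempt and no reset: what is moved stays moved. The work goes in short steps, Python scripts to look and compute and a shell command to move; the robot and the scene stay as the last step left them, time stands still between calls to the robot, and variables do not carry over. Pictures are saved under pics/ and viewed, at most 10 in all, crops included, and the job is handed in when it is done.

```bash
mkdir -p pics
python3 - <<'E'
from cell import robot
import cv2
for n in("scene","top"):
    cv2.imwrite(f"pics/{n}1.png",robot.read_camera(n)[:,:,::-1]);m=robot.camera_model(n);print(n,m)
print(robot.observe())
E
```

```text
scene {'camera_matrix': array([[518.91981656,   0.        , 278.32346045],
       [  0.        , 518.91981656, 209.82622914],
       [  0.        ,   0.        ,   1.        ]]), 'position': array([1.00181253, 0.01300189, 1.12366524]), 'attitude': array([-2.81655709, -0.00402323,  1.61182864])}
top {'camera_matrix': array([[542.82628633,   0.        , 277.49641252],
       [  0.        , 542.82628633, 205.5806729 ],
       [  0.        ,   0.        ,   1.        ]]), 'position': array([ 0.58505341, -0.00333808,  1.34264623]), 'attitude': array([-3.08505874,  0.00617293, -1.57236137])}
{'time': 0.1, 'qpos': array([-1.47799570e+00,  3.42624967e-01,  1.52488784e+00, -2.72361727e-05,
        1.27538092e+00, -1.45999559e-01]), 'qvel': array([ 0.00113061, -0.00139229, -0.00091037, -0.00033016, -0.00091546,
       -0.00140671]), 'joint_efforts': array([ 1.90997293e-03, -4.32003129e+01, -2.44693583e+01,  7.19164289e-02,
        5.25933795e-02, -3.86007173e-05]), 'tool_pos': array([ 0.1241647 , -0.50976363,  0.23414076]), 'tool_rot': array([-3.14030163e+00, -1.63513305e-04,  2.38808031e-01]), 'contact_force': array([-0.31640191,  0.06919048, -0.99486828]), 'torque': array([ 0.00937725,  0.02421619, -0.0430262 ]), 'grip_force': 0.0, 'opening': 0.09200015765989603}
```

View pics/scene1.png

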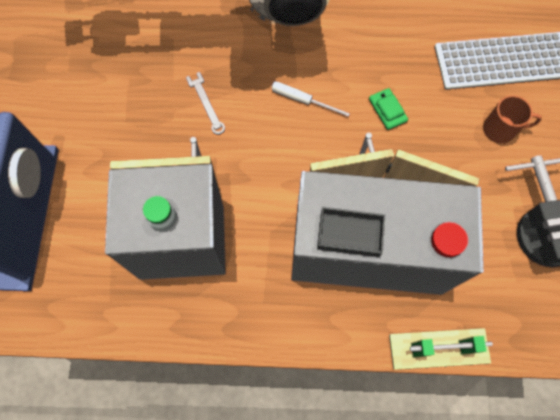

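View pics/top1.png

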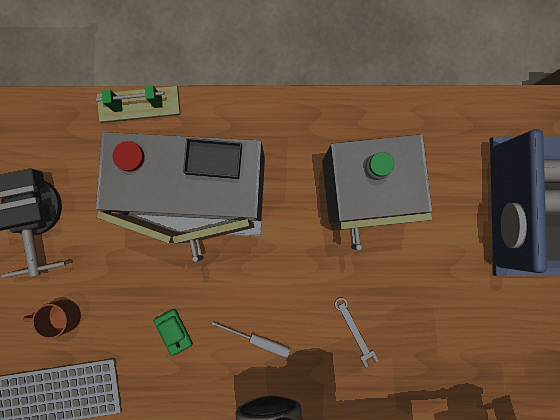

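Run:
```python
import cv2,numpy as np
a=cv2.imread("pics/top1.png")[120:270,90:270];b=cv2.imread("pics/scene1.png")[120:300,290:490]
f=lambda i:cv2.resize(i,(400*i.shape[1]//200,400*i.shape[0]//200),interpolation=2)
a=cv2.resize(a,None,fx=2.2*1,fy=2.2);b=cv2.resize(b,None,fx=2,fy=2)
c=np.zeros((370,800,3),np.uint8);c[:a.shape[0],:a.shape[1]]=a;c[:b.shape[0],400:400+b.shape[1]]=b
cv2.imwrite("pics/crop1.png",c)
```

```text
(no output)
```

View pics/crop1.png

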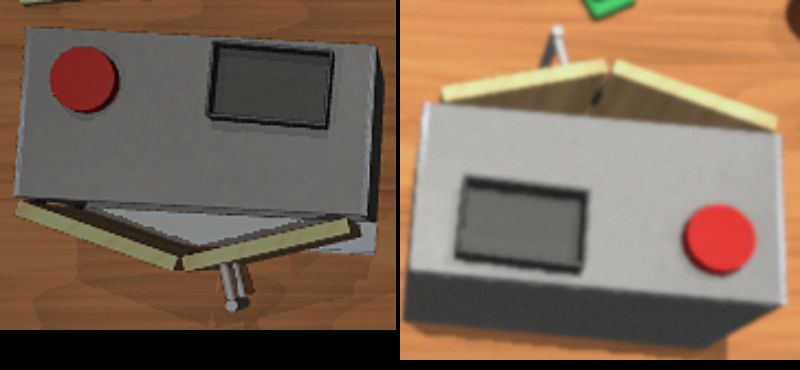

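```bash
cat > h.py <<'E'
from cell import robot
import numpy as np
from scipy.spatial.transform import Rotation as R
def ray(n,u,v,T=None):
    m=robot.camera_model(n);d=np.linalg.inv(m["camera_matrix"])@[u,v,1]
    if T is None: p=m["position"];A=R.from_euler('xyz',m["attitude"]).as_matrix()
    else:
        M=T@m["mount"];p=M[:3,3];A=M[:3,:3]
    d=A@d;return p,d/np.linalg.norm(d)
def plane(n,u,v,z,T=None):
    p,d=ray(n,u,v,T);return p+d*(z-p[2])/d[2]
def tri(r):
    A=sum(np.eye(3)-np.outer(d,d) for p,d in r);b=sum((np.eye(3)-np.outer(d,d))@p for p,d in r);return np.linalg.solve(A,b)
E
python3 - <<'E'
from h import *
np.set_printoptions(precision=4,suppress=True)
C=[plane("top",*c,.24) for c in [(101.4,132.3),(261.4,140.5),(96.8,209.1),(257.3,217.7)]]
C2=[plane("scene",*c,.24) for c in [((782-400)/2+290,120+303/2),((411-400)/2+290,120+271/2),((779-400)/2+290,120+135/2),((427-400)/2+290,120+104/2)]]
print(np.array(C),np.array(C2))
for a in (C,C2):
    print(np.linalg.norm(a[0]-a[1]),np.linalg.norm(a[0]-a[2]), np.arctan2(*( (a[0]-a[1])[[1,0]]))-np.pi/2)
    ctr=sum(a)/4; print(ctr)
b=tri([ray("top",195.5,258.6),ray("scene",368.5,135.5)]);print("bar top",b)
# panel end tops
c=tri([ray("top",90+15/2.2+1,120+210/2.2),ray("scene",290+376/2,120+125/2)]);print("outer L",c)
m=tri([ray("top",90+178/2.2,120+268/2.2),ray("scene",290+216/2,120+62/2)]);print("mid hinge L panel front",m)
E
```

```text
[[0.799  0.3649 0.24  ]
 [0.7811 0.0361 0.24  ]
 [0.641  0.3717 0.24  ]
 [0.6229 0.0445 0.24  ]] [[0.8018 0.3594 0.24  ]
 [0.7869 0.0377 0.24  ]
 [0.6456 0.3697 0.24  ]
 [0.6287 0.0477 0.24  ]]
0.3292586874254007 0.15810468269899391 -0.05428071776511767
[0.711  0.2043 0.24  ]
0.3219904180494121 0.1565751443088926 -0.04623979488140462
[0.7157 0.2036 0.24  ]
bar top [0.5395 0.1721 0.2218]
outer L [0.6287 0.3749 0.2227]
mid hinge L panel front [0.5743 0.2235 0.2308]
```

```bash
python3 -m jog '[[[1,0.14,-0.14,-0.1,0],[1,0.14,-0.14,-0.1,0],[1,0.14,-0.14,-0.1,0],[1,0.14,-0.14,-0.1,0],[1,0.14,-0.14,-0.1,0]]]'
```

```text
time: 0.52
tool_pos: [0.2212, -0.3494, 0.3291]
tool_rot: [-3.141, -0.0, 0.238]
contact_force: [0.6, -0.8, -0.8]
opening: 0.0915
grip_force: 0.0
```

```bash
python3 -m jog '[[[1,0.14,-0.14,0,0],[1,0.14,-0.14,0,0],[1,0.14,-0.14,0,0],[1,0.14,-0.14,0,0],[1,0.14,-0.14,0,0]]]'
```

```text
time: 0.93
tool_pos: [0.3244, -0.1793, 0.3286]
tool_rot: [-3.141, -0.0, 0.24]
contact_force: [-0.0, -0.4, -0.1]
opening: 0.0916
grip_force: 0.0
```

```bash
python3 -m jog '[[[1,0.14,-0.14,0,0],[1,0.14,-0.14,0,0],[1,0.14,-0.14,0,0],[1,0.14,-0.14,0,0],[1,0.14,-0.14,0,0]]]'
```

```text
time: 1.35
tool_pos: [0.4274, -0.01, 0.3284]
tool_rot: [-3.141, -0.0, 0.24]
contact_force: [0.1, -1.2, 0.8]
opening: 0.0918
grip_force: 0.0
```

```bash
python3 -m jog '[[[1,0.145,-0.15,0,0],[1,0.145,-0.15,0,0],[1,0.145,-0.15,0,0],[1,0.145,-0.15,0,0],[1,0.145,-0.15,0,0]]]'; python3 -m jog '[[[1,0.01,0,0,0],[1,0.01,0,0,0]]]'
python3 - <<'E'
from h import *
import cv2
s=robot.observe();print(s["tool_pos"],s["tool_rot"],s["qpos"]);np.savez("w1",p=s["tool_pos"],r=s["tool_rot"])
cv2.imwrite("pics/w1.png",robot.read_camera("wrist")[:,:,::-1]);print(robot.camera_model("wrist"))
E
```

```text
time: 1.77
tool_pos: [0.5324, 0.169, 0.3282]
tool_rot: [3.141, 0.001, 0.239]
contact_force: [1.3, -0.3, 0.8]
opening: 0.0918
grip_force: 0.0
time: 1.93
tool_pos: [0.5427, 0.1713, 0.3269]
tool_rot: [-3.142, 0.002, 0.242]
contact_force: [-0.3, 0.3, 0.4]
opening: 0.0915
grip_force: 0.0
[0.54267014 0.171277   0.32686006] [-3.14152280e+00  1.97855802e-03  2.42012899e-01] [ 1.71098937e-01  3.76897915e-01  1.22063073e+00 -7.05341563e-05
  1.54604254e+00  1.49988425e+00]
{'camera_matrix': array([[373.83109038,   0.        , 278.48876825],
       [  0.        , 373.83109038, 209.95929277],
       [  0.        ,   0.        ,   1.        ]]), 'mount': array([[-1.61066132e-03, -9.69062856e-01, -2.46808807e-01,
         6.56030419e-02],
       [ 9.99997848e-01, -1.88360924e-03,  8.69814574e-04,
         2.55554961e-04],
       [-1.30779635e-03, -2.46806875e-01,  9.69063804e-01,
        -1.50444558e-01],
       [ 0.00000000e+00,  0.00000000e+00,  0.00000000e+00,
         1.00000000e+00]])}
```

View pics/w1.png

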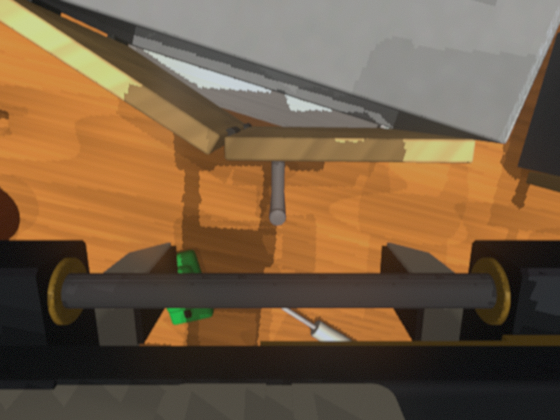

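Run:
```python
from h import *
w=np.load("w1.npz");T=np.eye(4);T[:3,:3]=R.from_euler('xyz',w["r"]).as_matrix();T[:3,3]=w["p"]
rs=[ray("top",195.5,258.6),ray("scene",368.5,135.5),ray("wrist",278,215.5,T)]
b=tri(rs);print(b,tri(rs[1:]),T[:3,:3].T@(b-w["p"]))
for u,v in((278,215.5),(226,137),(474,138)):
  for z in(.222,.232):
    q=plane("wrist",u,v,z,T);print(u,v,z,q,T[:3,:3].T@(q-w["p"]))
```

```text
[0.53989033 0.1713035  0.22386829] [0.54017232 0.17087379 0.22411737] [-0.00248867 -0.00068474  0.10299695]
278 215.5 0.222 [0.53913383 0.17027519 0.222     ] [-0.00346587  0.00013243  0.10486712]
278 215.5 0.232 [0.54178221 0.17092326 0.232     ] [-0.00075914  0.00013726  0.09486174]
226 137 0.222 [0.58386166 0.21714639 0.222     ] [ 0.05119141 -0.03465348  0.1047614 ]
226 137 0.232 [0.58475722 0.21595763 0.232     ] [ 0.05175618 -0.03328544  0.09476017]
474 138 0.222 [0.62287453 0.05517905 0.222     ] [0.05025068 0.13194345 0.10475163]
474 138 0.232 [0.62224122 0.06033761 0.232     ] [0.05085233 0.12678275 0.09475078]
```

```bash
python3 -m jog '[[[1,-0.003,0,0.035,0],[1,-0.003,0,0.07,0],[1,-0.003,0,0.1,0],[1,-0.003,0,0.125,0],[1,-0.003,0,0.134,0]]]'; python3 -m jog '[[[-1,0,0,0,0],[-1,0,0,0,0],[-1,0,0,0,0],[-1,0,0,0,0],[-1,0,0,0,0]]]' 20;  python3 -m jog '[[[-1,0,0,0,0],[-1,0,0,0,0],[-1,0,0,0,0],[-1,0,0,0,0],[-1,0,0,0,0]]]' 20
```

```text
time: 2.4
tool_pos: [0.5361, 0.1668, 0.1911]
tool_rot: [-3.141, 0.007, 0.237]
contact_force: [-0.0, 0.3, -0.3]
opening: 0.092
grip_force: 0.0
time: 2.82
tool_pos: [0.5394, 0.1685, 0.1961]
tool_rot: [3.141, -0.003, 0.239]
contact_force: [0.1, -0.4, -0.1]
opening: 0.0631
grip_force: 0.0
time: 3.23
tool_pos: [0.5387, 0.1685, 0.1946]
tool_rot: [3.142, 0.0, 0.239]
contact_force: [-0.2, 0.1, -0.9]
opening: 0.0299
grip_force: 0.0
```

```bash
python3 -m jog '[[[-1,0,0,0,0],[-1,0,0,0,0],[-1,0,0,0,0],[-1,0,0,0,0],[-1,0,0,0,0]]]' 20;  python3 - <<'E'
from h import *
from scipy.optimize import minimize_scalar
# model of handle pose along fold; table of poses in start-tool axes
s=robot.observe();p=s["tool_pos"];print(p,s["opening"],s["grip_force"],s["contact_force"])
th=-.05;u=np.array([np.sin(th),-np.cos(th)]);o=np.array([-np.cos(th),-np.sin(th)])
H=lambda f:(.195*np.cos(f)+.055*np.sin(f))*u+(.125*np.sin(f)+.055*np.cos(f))*o
f0=.239-th;y=.239
X=np.array([np.cos(y),np.sin(y)]);Y=np.array([np.sin(y),-np.cos(y)])
for f in np.arange(f0,1.46,.08):
    d=H(f)-H(f0);yy=y+f-f0;print(round(f,3),"shift from start in start-tool axes",np.round([d@X,d@Y],4),"turn",round(-(f-f0),3))
print("pivot est",p[:2]-H(f0))
E
```

```text
time: 3.65
tool_pos: [0.5385, 0.171, 0.1945]
tool_rot: [-3.138, -0.001, 0.239]
contact_force: [1.1, 10.7, -1.8]
opening: 0.0114
grip_force: 20.0
[0.53854005 0.1709652  0.19449655] 0.01143530696537885 20.000326484441757 [ 1.08439496 10.66412159 -1.75896201]
0.289 shift from start in start-tool axes [0. 0.] turn -0.0
0.369 shift from start in start-tool axes [-0.0075 -0.0031] turn -0.08
0.449 shift from start in start-tool axes [-0.014  -0.0073] turn -0.16
0.529 shift from start in start-tool axes [-0.0195 -0.0125] turn -0.24
0.609 shift from start in start-tool axes [-0.0239 -0.0188] turn -0.32
0.689 shift from start in start-tool axes [-0.0273 -0.026 ] turn -0.4
0.769 shift from start in start-tool axes [-0.0296 -0.0341] turn -0.48
0.849 shift from start in start-tool axes [-0.0308 -0.043 ] turn -0.56
0.929 shift from start in start-tool axes [-0.0309 -0.0528] turn -0.64
1.009 shift from start in start-tool axes [-0.0299 -0.0633] turn -0.72
1.089 shift from start in start-tool axes [-0.0278 -0.0745] turn -0.8
1.169 shift from start in start-tool axes [-0.0246 -0.0863] turn -0.88
1.249 shift from start in start-tool axes [-0.0204 -0.0986] turn -0.96
1.329 shift from start in start-tool axes [-0.0151 -0.1114] turn -1.04
1.409 shift from start in start-tool axes [-0.0088 -0.1246] turn -1.12
pivot est [0.63689817 0.36888457]
```

```bash
python3 -m jog '[[[-1,-0.0075,-0.005,0,-0.08],[-1,-0.014,-0.0095,0,-0.16],[-1,-0.0195,-0.0145,0,-0.24],[-1,-0.024,-0.021,0,-0.32],[-1,-0.024,-0.021,0,-0.32]]]' 20
python3 - <<'E'
from h import *
s=robot.observe();p=s["tool_pos"];y=s["tool_rot"][2]
print(p,s["tool_rot"],s["contact_force"],s["torque"],s["opening"])
th=-.05;P=np.array([.6369,.3689]);u=np.array([np.sin(th),-np.cos(th)]);o=np.array([-np.cos(th),-np.sin(th)])
H=lambda f:(.195*np.cos(f)+.055*np.sin(f))*u+(.125*np.sin(f)+.055*np.cos(f))*o+P
X=np.array([np.cos(y),np.sin(y)]);Y=np.array([np.sin(y),-np.cos(y)])
f0=y-th;d=H(f0)-p[:2];print("err",d@X,d@Y)
for f in f0+np.arange(0,.5,.08):
    d=H(f)-H(f0);print(round(f,3),np.round([d@X,d@Y],4))
E
```

```text
time: 4.07
tool_pos: [0.5097, 0.1841, 0.1946]
tool_rot: [-3.141, 0.0, 0.562]
contact_force: [-0.2, 0.8, -0.8]
opening: 0.0113
grip_force: 20.0
[0.50967094 0.18405071 0.19455746] [-3.14084682e+00  1.09833099e-04  5.62382791e-01] [-0.21862432  0.80866963 -0.79660484] [ 0.20413346 -0.06663073  0.07015565] 0.011332200888274236
err 0.0006802077510462755 0.0007255329833915674
0.612 [0. 0.]
0.692 [-0.0009 -0.0079]
0.772 [-0.0004 -0.0164]
0.852 [ 0.0013 -0.0253]
0.932 [ 0.0044 -0.0346]
1.012 [ 0.0087 -0.0442]
1.092 [ 0.0143 -0.0542]
```

Forces are tiny and the model fits; I'll continue.

```bash
cat > n.py <<'E'
from h import *
s=robot.observe();p=s["tool_pos"];y=s["tool_rot"][2]
print(s["torque"],s["qpos"])
th=-.05;P=np.array([.6369,.3689]);u=np.array([np.sin(th),-np.cos(th)]);o=np.array([-np.cos(th),-np.sin(th)])
H=lambda f:(.195*np.cos(f)+.055*np.sin(f))*u+(.125*np.sin(f)+.055*np.cos(f))*o+P
X=np.array([np.cos(y),np.sin(y)]);Y=np.array([np.sin(y),-np.cos(y)])
f0=y-th;d=H(f0)-p[:2];print("err",d@X,d@Y)
for f in f0+np.arange(0,.5,.08):
    d=H(f)-H(f0);print(round(f,3),np.round([d@X,d@Y],4))
E
python3 -m jog '[[[-1,-0.001,-0.008,0,-0.08],[-1,-0.0005,-0.0165,0,-0.16],[-1,0.0015,-0.0255,0,-0.24],[-1,0.0045,-0.0345,0,-0.32],[-1,0.0085,-0.044,0,-0.4]]]' 20; python3 n.py
```

```text
time: 4.48
tool_pos: [0.4947, 0.2245, 0.1946]
tool_rot: [3.141, 0.001, 0.96]
contact_force: [3.9, -0.4, -1.6]
opening: 0.0118
grip_force: 20.0
[-0.22502304 -0.60048242  0.0152223 ] [ 2.85707055e-01  4.10096136e-01  1.53619017e+00 -1.33174625e-03
  1.19523020e+00  8.97456737e-01]
err 0.0006244565645965204 -0.00075005690897372
1.01 [0. 0.]
1.09 [ 0.009 -0.007]
1.17 [ 0.0192 -0.0138]
1.25 [ 0.0305 -0.0202]
1.33 [ 0.0429 -0.0263]
1.41 [ 0.0564 -0.032 ]
1.49 [ 0.0707 -0.0373]
```

```bash
python3 -m jog '[[[-1,0.009,-0.007,0,-0.08],[-1,0.019,-0.014,0,-0.16],[-1,0.0305,-0.02,0,-0.24],[-1,0.043,-0.0265,0,-0.32],[-1,0.05,-0.0295,0,-0.36]]]' 20; python3 n.py
```

```text
time: 4.9
tool_pos: [0.5005, 0.2834, 0.1945]
tool_rot: [3.139, -0.0, 1.32]
contact_force: [4.8, -3.1, -1.1]
opening: 0.0116
grip_force: 20.0
[-0.39708449 -0.71370791  0.02448452] [ 0.38279086  0.46539814  1.44603486 -0.00146388  1.2280287   0.63364977]
err -0.0007816804118005715 -0.0013103150055932538
1.37 [0. 0.]
1.45 [ 0.0149 -0.0002]
1.53 [0.0305 0.0003]
1.61 [0.0467 0.0015]
1.69 [0.0633 0.0034]
1.77 [0.0803 0.006 ]
1.85 [0.0975 0.0093]
```

```bash
python3 -m jog '[[[-1,0.0075,0,0,-0.04],[-1,0.015,0,0,-0.08],[-1,0.018,0,0,-0.09],[-1,0.018,0,0,-0.09],[-1,0.018,0,0,-0.09]]]' 20; python3 n.py
```

```text
time: 5.32
tool_pos: [0.5039, 0.2972, 0.1945]
tool_rot: [3.141, 0.006, 1.406]
contact_force: [-0.2, -12.0, 1.2]
opening: 0.0114
grip_force: 20.0
[-1.70340772 -0.12522526  0.01170257] [ 0.40462169  0.48624425  1.41120947 -0.00532563  1.24707421  0.57160972]
err 0.0010159716267975356 -0.0014063236105147084
1.456 [0. 0.]
1.536 [0.0155 0.0019]
1.616 [0.0316 0.0045]
1.696 [0.048  0.0078]
1.776 [0.0647 0.0119]
1.856 [0.0815 0.0167]
1.936 [0.0984 0.0222]
```

```bash
python3 -m jog '[[[0.2,0,0,0,0],[0.2,0,0,0,0],[0.2,0,0,0,0],[0.2,0,0,0,0],[0.2,0,0,0,0]]]'; python3 -m jog '[[[0.2,0,0,-0.03,0],[0.2,0,0,-0.065,0],[0.2,0,0,-0.1,0],[0.2,0,0,-0.135,0],[0.2,0,0,-0.15,0]]]';python3 -m jog '[[[0.2,0,0.0,-0.01,0],[0.2,0,0,-0.01,0]]]'
python3 - <<'E'
from cell import robot
import cv2,numpy as np
a=robot.read_camera("top");b=robot.read_camera("wrist")
cv2.imwrite("pics/e.png",np.hstack([cv2.resize(a,(400,300)),cv2.resize(b,(400,300))])[:,:,::-1])
E
```

```text
time: 5.73
tool_pos: [0.5034, 0.3005, 0.1946]
tool_rot: [-3.142, -0.0, 1.409]
contact_force: [0.5, -0.8, 0.2]
opening: 0.0407
grip_force: 0.0
time: 6.15
tool_pos: [0.5042, 0.3009, 0.35]
tool_rot: [3.135, -0.004, 1.409]
contact_force: [0.9, 0.2, 0.5]
opening: 0.0552
grip_force: 0.0
time: 6.32
tool_pos: [0.504, 0.3008, 0.3575]
tool_rot: [3.137, -0.003, 1.409]
contact_force: [0.1, 0.3, -0.5]
opening: 0.0553
grip_force: 0.0
```

View pics/e.png

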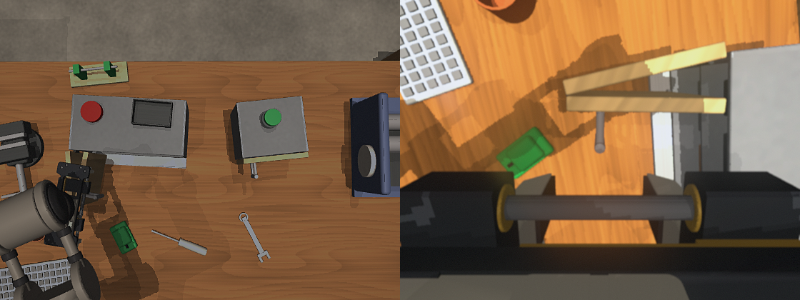

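The wrist view (right half) shows both panels back to back. The angle between them is about 13° (left panel (565,85)→(725,50), right panel (568,102)→(727,105)), against 13.8° expected at the stop. The top view (left half) shows the narrow cupboard's door still shut at about (270,155), and the gripper is clear above.

```bash
python3 -c "
from cell import robot
print(robot.hand_in())"
```

```text
the job is handed in; nothing more can be done
None
```

The wide cupboard's folding door is open to its stop, the narrow cupboard's door is still shut, the gripper is clear, and the job was handed in at about 6.4 s; no verdict was returned.

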